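# Unlock the two-dial decorating tin

## Robot

A 6-joint arm with a two-finger parallel gripper is mounted at the origin on the work surface. World frame = base frame: x ahead of the robot, y to its left, z up, the work surface at z = 0. Lengths are in m, angles in rad, forces in N, time in s.
With the tool pointing down it reaches from about 0.275 to 0.825 m from the base axis. Payload 4.9 kg.
Tool frame: the origin (TCP) lies midway between the tips of the shut fingers; the grasp point (between the pads) lies 19 mm behind it (bot.grip_depth is the distance from the TCP to the grasp point, in m); z points along the fingers, y is the line along which they close (so a half turn about z gives the same grasp; the last joint's range is limited). The gripper opens to 85 mm and grips with 20 to 120 N. Pads are 22 mm wide; open, the fingers measure 114 mm over their backs; the gripper's body (76 mm by 85 mm) begins 54 mm behind the grasp point. The pads swing forward as they close: fully open they stand 13 mm farther back than shut.
Start: joints at [1.086, 0.326, -0.193, 1.052, 0, 1.437], TCP at [0.189, 0.517, 0.231] pointing down, gripper open.
Joint ranges: [-2.65, 2.65], [-0.97, 1.79], [-1.3, 1.35], [-1.93, 2.1], [-1.47, 1.37], [-3.14, 3.14]. Speed limits (rad/s): [2.57, 2.57, 3.14, 3.14, 3.14, 3.14].

## Interface

Orientations are given as a unit quaternion [w, x, y, z].
In Python, from cell import bot gives the robot as it stands. Calls block until the motion is done:
- bot.move_pose(position, orientation): joint-space move of the TCP to a pose.
- bot.move_linear(position, speed=0.15, rotation=None, until_force=None): straight line of the TCP; rotation=None keeps the orientation; speed is the mean speed in m/s. With until_force (N) it stops when the force on the tool has changed by that much, and returns True; else False.
- bot.goto_joints(angles): joint-space move.
- bot.set_gripper(opening, grasp_force=None): opening from 0.0 (shut) to 1.0 (fully open); grasp_force is the grip in N (None keeps the last); returns when the fingers have stopped.
- bot.wait(seconds).
- bot.solve_ik(position, orientation): joint angles nearest the present ones, or None.
- bot.camera(name): name is "scene" or "top" or "wrist"; returns the picture (480x640x3 uint8, red, green, blue); there is no depth.
- bot.calibration(name): a dict with "mtx" (3x3 intrinsics, pixels), "extrinsics" (4x4, takes a point from world to camera coordinates); the wrist camera has in their place "hand_eye" (4x4, takes a point from camera to tool coordinates, whose origin is the TCP and whose axes are the flange's). Camera axes: x right, y down, z forward; pixel columns grow to the right and rows downward; lengths in m; the calibration is good to about 2 mm. A picture is of the moment at which its call begins: read the wrist's pose just before it. calibration takes no time and is no camera call.
A pose or a line that the arm cannot do raises bot.PlanningError and nothing moves.
- bot.close_job(): hands the job in; it is judged then, once.
Trained networks look in the newest picture that a camera, given by its name, has taken for a name from the list of things; names that differ only in an ending like _2 or _b are one class to them, and where a whole thing is asked for, a point or a joint stands for the part that bears it (a point fixed in the world has none). Each returns a list of dicts, best first, with "confidence" (0 to 1); they miss things now and then, are a little off and sometimes report something else, mostly with a low value. They report only what shows in the picture. A call takes as long as a camera call.
- bot.search_frame(camera, thing): "bbox" ([left, top, width, height] in pixels, round what is visible of it).
Readings, each from a call of its own:
- bot.read_clock(): time.
- bot.read_joint_positions(): joint angles.
- bot.read_joint_vel(): joint speeds.
- bot.read_joint_efforts(): joint torques, N m.
- bot.read_position(): TCP position.
- bot.read_tool_rot(): TCP orientation.
- bot.read_ft_force(): force on the tool from outside, world axes, zero at the start.
- bot.read_moment(): the same for the moment, N m.
- bot.read_gripper_width(): opening from 0.0 (shut) to 1.0 (fully open).
- bot.read_finger_force(): force on a finger pad.
Only numpy, scipy, OpenCV 4.12 (cv2) and the standard library are available. Lean on these libraries where they do the work, as an engineer would, in place of code of your own. Each camera call takes 0.05 s, during which the arm holds its last target. There are 200 camera calls.

## Task

Unlock the blue tin: turn the white pointer of the left dial (left as the robot faces it) to the two-pip mark and the right dial's pointer to the five-pip mark, and press each dial down until it drops fully home; the lock is worn, so a dial's notch may lie up to 20 degrees either side of its mark and must be felt for by turning under a light press. Then slide the orange thumb tab all the way to the robot's right, so the bolt is drawn clear of its brass keeper, and let go; never press or push a blocked part harder than about 20 N, and leave the jar, bottle, brush and icing tip where they are.

Things in the scene. Friction and masses are not known exactly. Their poses are not given: they have to be found in the camera images.
- tin: blue tin box with tier seams and hinge arms, fixed: 176 (x) x 280 (y) x 110 mm high; origin under its centre, z up, x away from the robot at yaw 0, y to the left. An aluminium lock case 142 x 212 x 18 mm on its lid (top at z = 128 mm) carries dials and bolt. Brass keeper staple at x = -47, y = +119 mm, 12 mm long, top at 152 mm
- lockcase: aluminium lock case on the tin (same origin and axes as the tin). Hidden in it under each dial, met after 1 mm of press, lies a sprung plate (7 N per mm) with one notch for the key under the dial's pointer. Off the notch a pressed dial bears on the plate; at the notch it goes on down to its stop
- dial_left: left dial: steel drum 54 mm across, red band round its foot, black grip bar on top, white-painted half of the bar = pointer (dial's +x). Origin on the vertical axis, 158 mm below the bar's centre; axis at tin x = +20, y = +53 mm. z up. Unpressed it turns freely both ways (drag 0.03 N m). Starts 0.55 to 1.05 rad anticlockwise of its mark, seen from above
- dial_right: right dial: steel drum 54 mm across, red band round its foot, black grip bar on top, white-painted half of the bar = pointer (dial's +x). Origin on the vertical axis, 158 mm below the bar's centre; axis at tin x = +20, y = -53 mm. z up. Unpressed it turns freely both ways (drag 0.03 N m). Starts 0.55 to 1.05 rad clockwise of its mark, seen from above
- grip_left (a point): centre of the left dial's grip bar: 46 long (dial's x) x 14 wide x 24 mm high, pinched from above across the 14 mm. Up, the bar spans 146 (drum top) to 170 mm above the counter
- grip_right (a point): centre of the right dial's grip bar: 46 long (dial's x) x 14 wide x 24 mm high, pinched from above across the 14 mm. Up, the bar spans 146 (drum top) to 170 mm above the counter
- mark_left (a point): white tile with two black pips, the left dial's mark: 15 mm square, 39 mm from the dial's axis at -60 degrees (anticlockwise from above) from the tin's +x. Round each dial stand such tiles of 1 to 6 pips, 1 at the tin's +x (far side), the rest clockwise from above every 60 degrees
- mark_right (a point): white tile with five black pips, the right dial's mark: 15 mm square, 39 mm from the dial's axis at +120 degrees (anticlockwise from above) from the tin's +x. Round each dial stand such tiles of 1 to 6 pips, 1 at the tin's +x (far side), the rest clockwise from above every 60 degrees
- press_left (a joint): how far the left dial is pressed in, m: 0 up (start), 0.008 home. Rubs with 3 N, stays where left, no spring lifts it. The notch takes the key over about +-0.07 rad; its centre is up to 0.35 rad either side of the mark. Off the notch, pressed 2 to 3 mm, the key bears on the plate with 5 to 12 N; turned onto the notch this vanishes. Then press on. Home, the red band is out of sight
- press_right (a joint): how far the right dial is pressed in, m: 0 up (start), 0.008 home. Rubs with 3 N, stays where left, no spring lifts it. The notch takes the key over about +-0.07 rad; its centre is up to 0.35 rad either side of the mark. Off the notch, pressed 2 to 3 mm, the key bears on the plate with 5 to 12 N; turned onto the notch this vanishes. Then press on. Home, the red band is out of sight
- bolt_tab: orange thumb tab, 22 (x) x 12 (y) x 28 mm high, on the bolt, a 10 mm steel rod along y. Origin on the rod's axis, 24 mm below the tab's top, 4 mm above its foot. Axes as the tin's. Shut: at x = -47, y = 0, z = 136 mm in the tin's frame; fully drawn: y = -28 (to the right). Rubs with 2.5 N, stays where left. Blocked after 1.5 mm unless both dials are home
- cookie_jar: white ceramic jar with terracotta lid, 124 mm across, 148 mm high, loose; origin under its centre. Bystander
- squeeze_bottle: empty clear squeeze bottle with red nozzle, 56 mm across, 165 mm high, loose; origin under its centre. Bystander
- brush: pink silicone brush with wooden handle, 200 mm long, lying along its x, loose; origin under its middle. Bystander
- star_tip: stainless icing tip, 26 mm across, 37 mm high, standing, loose; origin under its centre. Bystander

How it is judged:
By the outcome, as a careful person would: the job done as asked, in the order asked, and still so for the second after the job is handed in, with the robot touching nothing.
It also fails if it takes over 64 s, if anything falls off the work surface, if the arm or the gripper's body presses on something with over 40 N, if the wrist force passes 120 N, or if a joint passes its speed limit or range.

## Working session

There is one attempt and no reset: what is moved stays moved. The work goes in short steps, each a Python script; the robot and the scene stay as the last script left them, time stands still between calls to the robot, and variables do not carry over. Pictures are saved under pics/ and viewed, at most 10 in all, crops included, and the job is handed in when it is done.

```bash
mkdir -p pics; ls
python3 - <<'E'
from cell import bot
import cv2,numpy as np
ims={}
for c in ["top","scene"]:
    im=bot.camera(c); cv2.imwrite(f"pics/{c}0.png",im[:,:,::-1])
    for t in ["tin","dial_left","dial_right","bolt_tab","mark_left","mark_right","cookie_jar","squeeze_bottle","brush","star_tip"]:
        r=bot.search_frame(c,t); print(c,t,[(d['confidence'],d['bbox']) for d in r[:2]])
    k=bot.calibration(c); print(k['mtx'].tolist(),np.round(k['extrinsics'],3).tolist())
print(bot.calibration("wrist")); print(bot.read_clock(),bot.read_tool_rot())
E
```

```text
pics
top tin [(0.85, [253.6, 185.7, 135.6, 98.4])]
top dial_left [(0.58, [287.9, 204.6, 23.3, 25.1]), (0.51, [270.9, 192.5, 104.6, 76.0])]
top dial_right [(0.97, [335.3, 215.6, 21.6, 23.1]), (0.3, [402.1, 251.3, 27.1, 80.8])]
top bolt_tab [(0.65, [259.1, 235.5, 93.9, 25.9])]
top mark_left [(0.63, [269.2, 187.4, 102.1, 82.8])]
top mark_right [(0.64, [269.6, 189.6, 101.9, 78.2])]
top cookie_jar [(0.55, [412.8, 193.2, 56.5, 56.6])]
top squeeze_bottle [(0.87, [215.8, 193.4, 29.6, 27.6])]
top brush [(0.65, [399.2, 251.4, 30.9, 79.4])]
top star_tip [(0.69, [288.9, 206.5, 26.8, 23.5]), (0.47, [207.6, 252.9, 6.6, 7.2])]
[[482.4741445682918, 0.0, 317.48093738416225], [0.0, 482.4741445682918, 235.4631343178121], [0.0, 0.0, 1.0]] [[-0.013, -1.0, 0.004, 0.004], [-0.993, 0.012, -0.116, 0.577], [0.116, -0.006, -0.993, 1.155], [0.0, 0.0, 0.0, 1.0]]
scene tin [(0.59, [213.4, 181.2, 178.7, 165.5])]
scene dial_left [(0.83, [303.5, 242.4, 30.5, 36.4])]
scene dial_right [(0.67, [256.3, 216.7, 31.2, 31.6]), (0.17, [435.8, 297.1, 16.1, 16.0])]
scene bolt_tab [(0.92, [285.5, 205.1, 95.1, 56.2]), (0.2, [215
[... 501 characters left out ...]
.389, 0.921, -0.014, 0.197], [0.797, 0.329, -0.506, -0.4], [-0.462, -0.208, -0.862, 1.513], [0.0, 0.0, 0.0, 1.0]]
{'mtx': array([[357.45834309,   0.        , 328.00937381],
       [  0.        , 357.45834309, 243.24578588],
       [  0.        ,   0.        ,   1.        ]]), 'hand_eye': array([[-1.38607319e-04, -9.46051294e-01, -3.24016868e-01,
         8.28235549e-02],
       [ 9.99999848e-01,  4.15642789e-05, -5.49135727e-04,
         3.44465061e-05],
       [ 5.32978093e-04, -3.24016895e-01,  9.46051144e-01,
        -1.42654253e-01],
       [ 0.00000000e+00,  0.00000000e+00,  0.00000000e+00,
         1.00000000e+00]])}
1.1 [ 1.72154160e-05  1.74474258e-01  9.84661735e-01 -2.36308965e-06]
```

View pics/top0.png

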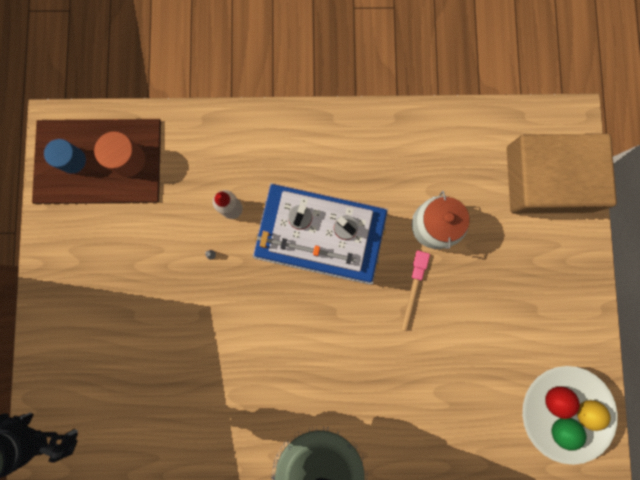

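View pics/scene0.png

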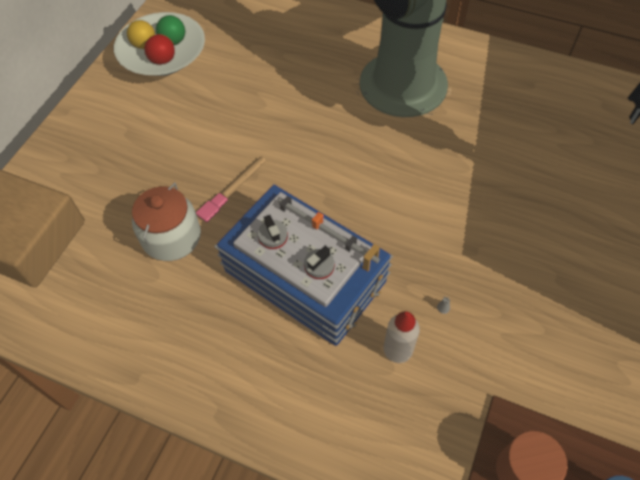

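```bash
cat > h.py <<'E'
from cell import bot
import cv2,numpy as np
from scipy.spatial.transform import Rotation as R
def q(a):  # tool down, tool x at world angle a (tool y at a-90deg)
    return np.array([0,np.cos(a/2),np.sin(a/2),0])
def px2w(K,T_wc,uv,z):  # T_wc: camera->world
    d=T_wc[:3,:3]@np.linalg.solve(K,[uv[0],uv[1],1.]); o=T_wc[:3,3]
    return o+d*(z-o[2])/d[2]
def fixed(c):
    k=bot.calibration(c); return k['mtx'],np.linalg.inv(k['extrinsics'])
def wrist():
    p=bot.read_position(); r=np.array(bot.read_tool_rot())
    T=np.eye(4); T[:3,:3]=R.from_quat(r[[1,2,3,0]]).as_matrix(); T[:3,3]=p
    k=bot.calibration("wrist"); return k['mtx'],T@k['hand_eye']
E
python3 - <<'E'
from h import *
K,T=fixed("top")
for n,uv,z in [("L",(300,216),.16),("R",(347,228),.16),("tab",(317,251),.16)]: print(n,px2w(K,T,uv,z).round(3))
c=(px2w(K,T,(300,216),.16)+px2w(K,T,(347,228),.16))/2
a=np.pi-.2
bot.move_pose([c[0]-.03,c[1],.37],q(a))
K,T=wrist(); im=bot.camera("wrist"); cv2.imwrite("pics/w1.png",im[:,:,::-1])
np.savez("w1.npz",K=K,T=T)
for t in ["dial_left","dial_right","bolt_tab","grip_left","mark_left","mark_right"]:
    print(t,[(d['confidence'],d['bbox']) for d in bot.search_frame("wrist",t)[:2]])
print(bot.read_clock(),bot.read_joint_positions())
E
```

```text
L [0.606 0.036 0.16 ]
R [ 0.578 -0.068  0.16 ]
tab [ 0.528 -0.001  0.16 ]
dial_left [(0.74, [357.8, 206.3, 51.8, 60.5]), (0.7, [355.6, 208.5, 52.8, 59.6])]
dial_right [(0.94, [264.3, 202.7, 47.1, 52.5])]
bolt_tab [(0.56, [251.4, 156.6, 218.7, 28.3])]
grip_left [(0.63, [356.7, 209.7, 52.8, 51.4])]
mark_left [(0.79, [237.1, 144.1, 204.7, 131.9])]
mark_right []
3.8167 [-1.59539297e-01  3.02401648e-01  1.24158773e-01  1.39260688e+00
  1.27519137e-05  3.99324947e-02]
```

View pics/w1.png

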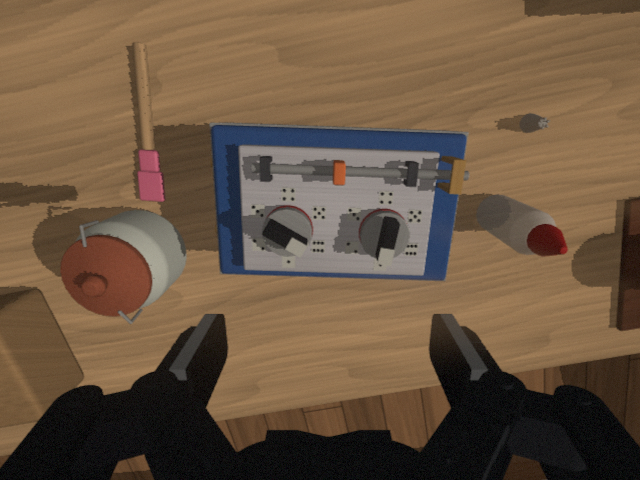

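Run:
```python
import cv2
im=cv2.imread("pics/w1.png")[120:290,205:475]
cv2.imwrite("pics/w1c.png",cv2.resize(im,None,fx=2.9,fy=2.9,interpolation=cv2.INTER_CUBIC))
```

```text
(no output)
```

View pics/w1c.png

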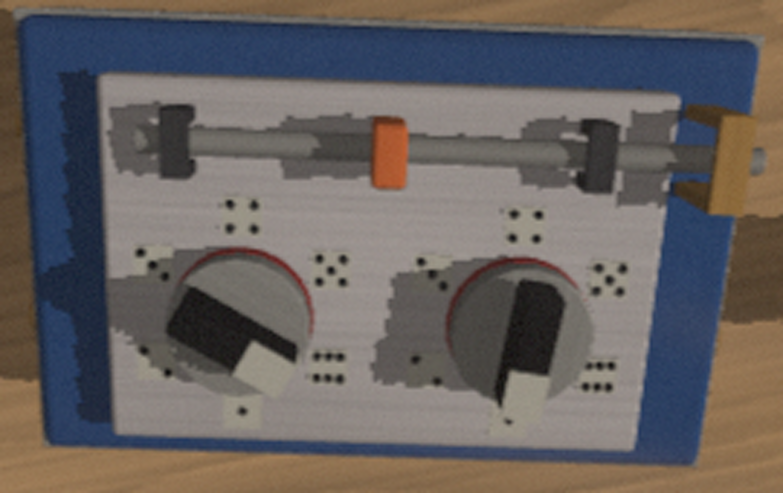

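Run:
```python
from h import *
d=np.load("w1.npz");K,T=d['K'],d['T']
f=lambda u,v,z:px2w(K,T,(205+(u+.5)/2.9-.5,120+(v+.5)/2.9-.5),z)
pts=[(98,73,-71,-106),(681,95,-71,106),(635,450,71,106),(113,433,71,-106)]
for dx,dy,ps in [(20,-53,[(4,241,216),(5,330,270),(6,328,366),(1,241,410)]),(20,53,[(4,526,225),(5,608,279),(6,598,374),(1,508,418)])]:
    for n,u,v in ps:
        a=-np.pi/3*(n-1); pts.append((u,v,dx+39*np.cos(a),dy+39*np.sin(a)))
W=np.array([f(u,v,.129)[:2] for u,v,_,_ in pts]); L=np.array([p[2:] for p in pts])/1000
from scipy.optimize import least_squares
def fw(p,L): c,s=np.cos(p[2]),np.sin(p[2]); return L@np.array([[c,s],[-s,c]])+p[:2]
r=least_squares(lambda p:(fw(p,L)-W).ravel(),[.57,-.02,-.2],loss='soft_l1',f_scale=.002)
print(r.x,(1000*(fw(r.x,L)-W)).round(1).tolist())
for n,a,b,l in [("R",(193,287),(298,350),(.02,-.053)),("L",(540,288),(521.5,410),(.02,.053)),("Rc",(183,310),(287,372),(0.02,-.053))]:
    A,B=f(*a,.17),f(*b,.17); v=B-A
    print(n,A.round(4),B.round(4),"yaw deg in tin",np.degrees(np.arctan2(v[1],v[0])-r.x[2]),"axis",fw(r.x,np.array([l])))
print("tab",fw(r.x,np.array([[-.047,0]])), f(390,153,.148))
np.save("tin.npy",r.x)
```

```text
[ 0.57645543 -0.00933337 -0.23346556] [[-2.4, -1.2], [-2.2, 1.5], [0.4, 0.6], [0.1, -1.3], [0.2, 0.2], [0.1, 0.3], [0.4, -0.0], [0.2, 0.4], [0.3, -0.5], [0.3, 0.3], [0.7, -0.2], [0.4, -0.1]]
R [ 0.5592 -0.0723  0.17  ] [ 0.5884 -0.0421  0.17  ] yaw deg in tin 59.36638904266072 axis [[ 0.58365126 -0.06552251]]
L [0.5829 0.0437 0.17  ] [0.626  0.0309 0.17  ] yaw deg in tin -3.1576033473138576 axis [[0.60817441 0.03760176]]
Rc [ 0.5664 -0.0777  0.17  ] [ 0.5956 -0.0477  0.17  ] yaw deg in tin 59.28742374023922 axis [[ 0.58365126 -0.06552251]]
tab [[0.53073051 0.0015401 ]] [0.53104352 0.00211806 0.148     ]
```

```bash
cat >> h.py <<'E'
tin=np.load("tin.npy") if __import__('os').path.exists("tin.npy") else None
def tw(x,y):
    c,s=np.cos(tin[2]),np.sin(tin[2]); return np.array([tin[0]+c*x-s*y,tin[1]+s*x+c*y])
E
python3 - <<'E'
from h import *
xy=tw(.02,.053); a=np.radians(180-3.2)+tin[2]
bot.set_gripper(.5,grasp_force=40)
bot.move_pose([*xy,.20],q(a)); 
print(bot.move_linear([*xy,.1485],speed=.08,until_force=8), bot.read_position(),bot.read_ft_force(),bot.read_clock())
bot.set_gripper(0)
print(bot.read_position(),bot.read_ft_force(),bot.read_moment(),bot.read_gripper_width(),bot.read_finger_force(),bot.read_clock())
bot.move_linear([*xy,.1485],rotation=q(a-np.radians(6)))
print(bot.read_ft_force(),bot.read_moment(),bot.read_clock())
E
```

```text
False [0.60854298 0.0375133  0.14894601] [0.17309965 0.10246284 1.26767731] 5.8667
[0.60860011 0.03765987 0.14910383] [0.28467965 0.35053755 1.42303587] [ 0.06111629 -0.04592153  0.00357081] 0.1503103833377529 44.0068119764328 6.2333
[ 0.72143912 -0.32980072  2.42520533] [ 0.0274742  -0.07663661 -0.06831729] 6.4917
```

```bash
cat >> h.py <<'E'
def dial(xy,a0,p0,pstart,pend,z0):
    """a0 tool angle at pointer p0 (deg in tin). Turn to pstart, press, sweep to pend, press home."""
    A=lambda p:q(a0+np.radians(p-p0))
    bot.move_linear([*xy,z0],rotation=A(pstart),speed=.05); f0=bot.read_ft_force()[2]
    print("turned",bot.read_ft_force(),bot.read_clock())
    hit=bot.move_linear([*xy,z0-.0028],speed=.006,until_force=14); z=bot.read_position()[2]
    f=bot.read_ft_force()[2]-f0; print("press",hit,z,f,bot.read_clock())
    s=np.sign(pend-pstart); p=pstart; zc=z0-.0028 if not hit else z; log=[]; fm=f
    while f>4.5 and (pend-p)*s>0:
        p+=2.5*s; bot.move_linear([*xy,zc],rotation=A(p)); f=bot.read_ft_force()[2]-f0; log.append((p,round(f,1)))
    print(log,bot.read_clock(),bot.read_ft_force(),bot.read_moment())
    if f>4.5: print("NOT FOUND"); return p
    p+=1.5*s; bot.move_linear([*xy,zc],rotation=A(p))
    hit=bot.move_linear([*xy,z0-.0095],speed=.012,until_force=12)
    print("home?",p,hit,bot.read_position(),bot.read_ft_force(),bot.read_moment(),bot.read_clock()); return p
E
python3 - <<'E'
from h import *
xy=tw(.02,.053); a=np.radians(180-3.2)+tin[2]
dial(xy,a,-3.2,-37,-84,.1485)
E
```

```text
turned [-0.03895039 -0.76175955  1.85375291] 7.125
press False 0.14552201869449546 -1.660490435158702 7.7417
[] 7.7417 [ 0.61230038 -1.94539297  0.19326248] [-0.57269786 -0.19462336  0.03056772]
home? -38.5 True [0.6082835  0.03721312 0.14124175] [-0.87519258 -0.1990594   4.46352452] [-0.24170884  0.18637614 -0.04676197] 8.45
```

Run:
```python
from h import *
im=bot.camera("wrist"); s=bot.camera("scene")
cv2.imwrite("pics/w2.png",np.hstack([cv2.resize(im[:,120:520],(400,480)),cv2.resize(s[180:350,220:400],(400,378)).repeat(1,0) if 0 else cv2.copyMakeBorder(cv2.resize(s[180:340,220:380],(400,400)),0,80,0,0,0)])[:,:,::-1])
print(bot.read_gripper_width(),bot.read_finger_force())
```

```text
0.14672242375552352 44.481250047683716
```

View pics/w2.png

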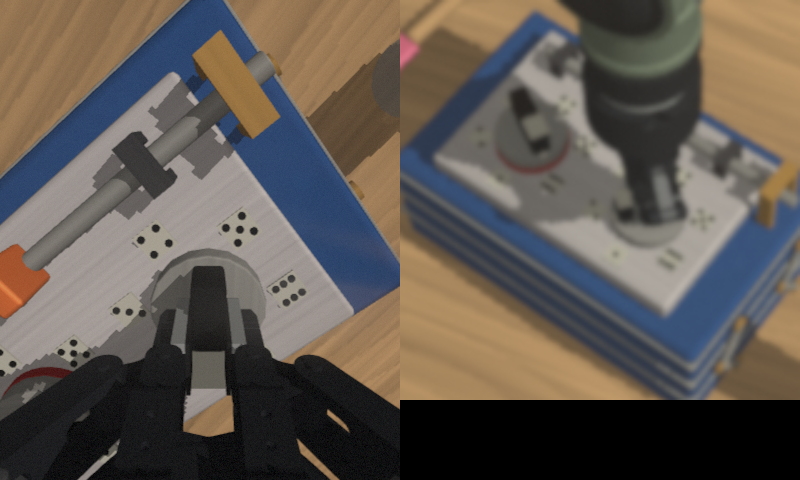

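The left dial's red band is no longer visible, so it looks home. The right dial's band is still showing. I'll press the left dial once more to confirm, then start on the right.

Run:
```python
from h import *
xy=tw(.02,.053)
p=bot.read_position()
print(bot.move_linear([*xy,.1385],speed=.01,until_force=10),bot.read_position(),bot.read_ft_force())
bot.set_gripper(.5); bot.move_linear([*xy,.20],speed=.15)
print(bot.read_ft_force(),bot.read_clock())
xy=tw(.02,-.053); a=np.radians(59.4)+tin[2]
bot.move_pose([*xy,.20],q(a))
print(bot.read_joint_positions(),bot.read_clock())
print(bot.move_linear([*xy,.1485],speed=.08,until_force=8))
bot.set_gripper(0)
print(bot.read_position(),bot.read_ft_force(),bot.read_moment(),bot.read_gripper_width(),bot.read_clock())
dial(xy,a,59.4,98,144,.1485)
```

```text
True [0.60832365 0.03724979 0.14121471] [-0.56885813 -1.43996152  5.07523971]
[-0.29030015  0.52830082  0.70768288] 9.7083
[-2.37198712e-01  4.17115478e-01 -1.41541295e-01  1.01336907e+00
  1.80422221e-04  2.10011788e+00] 10.8583
False
[ 0.58360675 -0.06506602  0.14892228] [-1.40892412  1.21178644  1.19384541] [ 0.43539429  0.20622359 -0.02213874] 0.15349704621720411 12.0167
turned [-1.99601261  4.60079245  1.91975194] 12.8417
press False 0.14647092286912367 6.6343959536916035 13.4583
[(np.float64(100.5), np.float64(0.6))] 13.7083 [-1.55337263  4.18143476  2.54555257] [1.01090566 0.40328111 0.03278155]
home? 102.0 True [ 0.58330317 -0.06475117  0.14130276] [-1.19913419  0.60120513  5.31711828] [ 0.24369653  0.2317245  -0.01008461] 14.4083
```

Run:
```python
from h import *
xy=tw(.02,-.053)
print(bot.move_linear([*xy,.1385],speed=.01,until_force=10),bot.read_position(),bot.read_ft_force())
bot.set_gripper(.5); bot.move_linear([*xy,.22],speed=.15)
a=np.pi+tin[2]; t=tw(-.047,0)
bot.move_pose([*t,.24],q(a))
im=bot.camera("wrist"); print(bot.search_frame("wrist","bolt_tab")[:1]); cv2.imwrite("pics/w3.png",im[:,:,::-1])
print(bot.move_linear([*t,.149],speed=.08,until_force=8))
bot.set_gripper(0)
print(bot.read_position(),bot.read_ft_force(),bot.read_gripper_width(),bot.read_clock())
e=tw(-.047,-.031)
print(bot.move_linear([*e,.149],speed=.03,until_force=12))
p=np.array(bot.read_position()); print(p,np.linalg.norm(p[:2]-t),bot.read_ft_force(),bot.read_clock())
```

```text
True [ 0.58335443 -0.06472374  0.14132841] [-2.55978329  1.18530874  4.73033246]
[{'bbox': [228.1, 288.7, 71.0, 60.5], 'confidence': 0.73}]
False
[0.53101974 0.00155899 0.14952254] [-1.42873452  0.3547873   3.6612715 ] 0.1253004391683485 18.6417
False
[ 0.52455148 -0.02566197  0.14951459] 0.027895040788292587 [-0.01753504  9.20844011  4.63695667] 19.825
```

View pics/w3.png

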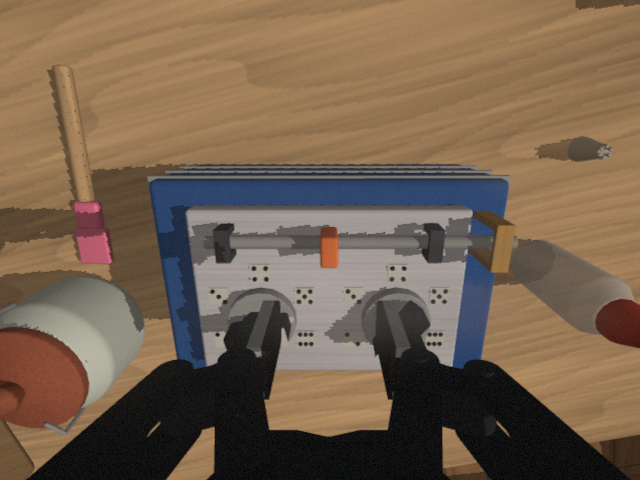

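Both red bands are out of sight. The tab has moved 28 mm and stopped against something with 9 N. I'll nudge it once more, release, back off and check.

Run:
```python
from h import *
t=tw(-.047,0); e=tw(-.047,-.032)
print(bot.move_linear([*e,.149],speed=.02,until_force=6)); p=np.array(bot.read_position()); print(np.linalg.norm(p[:2]-t),bot.read_ft_force())
bot.set_gripper(.4); bot.move_linear([*p[:2],.24],speed=.12)
bot.move_pose([*(tw(-.03,0)),.36],q(np.pi+tin[2]))
K,T=wrist(); im=bot.camera("wrist"); cv2.imwrite("pics/w4.png",im[:,:,::-1]); np.savez("w4.npz",K=K,T=T)
w=np.linalg.inv(T)
for y in (0,-.028):
    u=K@(w@np.array([*tw(-.047,y),.16,1]))[:3]; print(y,u[:2]/u[2])
print(bot.read_clock())
```

```text
False
0.027908445445164843 [ 2.91060531 11.88180179  5.07121155]
0 [328.1884552  192.94694176]
-0.028 [299.18581536 192.93846017]
21.95
```

View pics/w4.png

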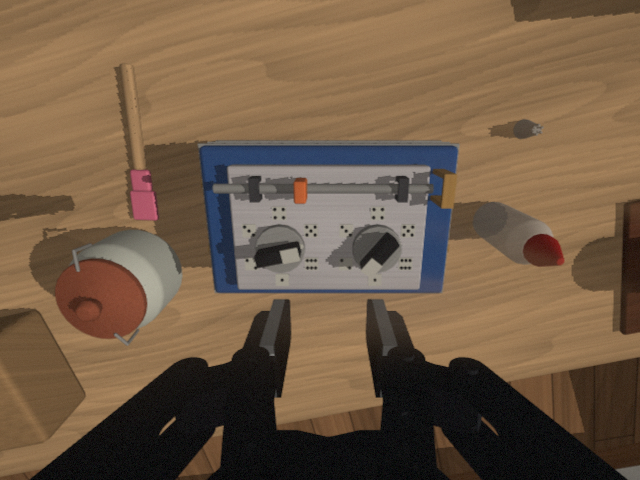

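The tab sits at pixel (300,190), where its fully drawn position should appear. The bolt end, near column 432, is clear of the keeper at columns 442–456. Both dials are home and the bystanders haven't moved.

```bash
python3 -c "
from cell import bot
print(bot.close_job())"
```

```text
the job is handed in; nothing more can be done
None
```

The tin is unlocked: both dials are pressed home, the tab is slid fully right with the bolt clear of its keeper, the arm has let go, and the job was handed in at about 22 s.

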